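Open the bar-handled well of the studio tool trough

ROBOT

A 6-joint arm with a two-finger parallel gripper is mounted at the origin on the work surface. World frame = base frame: x ahead of the robot, y to its left, z up, the work surface at z = 0. Lengths are in mm, angles in degrees, forces in N, time in s.
With the tool pointing down it reaches from about 350 to 850 mm from the base axis. Payload 8.1 kg.
Tool frame: the origin (TCP) lies at the very end of the fingers, on their centre line; the grasp point (between the pads) lies 19 mm behind it; z points along the fingers, y is the line along which they close (so a half turn about z gives the same grasp; the last joint's range is limited). The gripper opens to 85 mm and grips with 20 to 120 N. Pads are 22 mm wide; open, the fingers measure 114 mm over their backs; the gripper's body (76 mm by 85 mm) begins 54 mm behind the grasp point. The pads swing forward as they close: fully open they stand 13 mm farther back than shut.
Start: joints at [61.799, 7.471, 85.268, -0, 87.261, -4.893], TCP at [237.383, 551.048, 191.592] pointing down, gripper open.
Joint ranges: [-169.43, 169.43], [-51.17, 129.36], [1.28, 143.12], [-76.62, 256.62], [0, 156.53], [-152.29, 152.29]. Speed limits (degrees/s): [136.94, 136.94, 159.86, 180, 180, 180].

INTERFACE

Orientations are given as [roll, pitch, yaw] about the fixed x, y, z axes, in that order (R = Rz(yaw) Ry(pitch) Rx(roll)).
In Python, from bench import * gives the robot as it stands.
- The arm moves only by the tool play_rows, never from a script. Its argument "increments" is a list of rows, each a list of 3 entries, a list of its own where there are three numbers: the gripper's target within -1 to 1 (fully open at 1, half-way at 0, shut at -1), then the shift along the tool's x, y, z in mm, then the turn about the tool's z in rad. A call has 1 to 12 rows; each row shifts and turns the commanded pose from where the row before left it, along the tool's axes as they then stand; what a row does not reach is not made up. A row lasts 1/12 s, in which the tool goes at most 41.7 mm and 7.16 degrees, less where a joint would pass 70% of its speed; a pose out of reach is approached as far as the arm can. A call is refused whole if a number of a shift passes 41.7 or a number of a turn 0.125, either way. A call with a gripper value outside its range is refused whole. The fingers move at their own pace and stop on an object; "force" is the grip in N (left out, the last holds). Time passes only in rows, so rows that do not move let the fingers close. It gives the time, the measured TCP pose, the force, the opening and the grip force at its end, in the units of the state.
- sense(): the state, without advancing time (a new reading comes with each control period).
- snapshot(name): name is "scene" or "side" or "wrist"; returns a dict with "color" (480x640x3 uint8, red, green, blue), "intrinsics" (3x3 intrinsics, pixels), "world_from_camera" (4x4, takes a point from camera to world coordinates). Camera axes: x right, y down, z forward; pixel columns grow to the right and rows downward; lengths in mm; the calibration is good to about 2 mm. A picture is of the moment at which its call begins. There is no depth.
- hand_in(): hands the job in; it is judged then, once.
Trained networks look in a picture, given as the dict that the camera call returned (one of the last four; its "shot" number tells which), for a name from the list of things; names that differ only in an ending like _2 or _b are one class to them, and where a whole thing is asked for, a point or a joint stands for the part that bears it (a point fixed in the world has none). Each returns a list of dicts, best first, with "p" (0 to 1); they miss things now and then, are a little off and sometimes report something else, mostly with a low value. They report only what shows in the picture. A call takes as long as a camera call. They do not tell look-alikes from the thing itself.
- find_in(query, picture): "xyz" ([x, y, z] in mm, in the coordinates of the camera as it stood for that picture, good to about 4 mm: the middle of the surface that is visible of it).
- regions_of(query, picture): "mask" (480x640 bool, what is visible of it).
- pinpoint(query, picture): "xyz" ([x, y, z] in mm, in the coordinates of the camera as it stood for that picture, good to about 4 mm: a listed point, or the origin of a listed thing).
The state is a dict: "time": time; "joint_pos": joint angles; "qd": joint speeds; "joint_efforts": joint torques, N m; "tool_pos": TCP position; "tcp_rot": TCP orientation; "ft_force": force on the tool from outside, world axes, zero at the start; "wrist_torque": the same for the moment, N m; "finger_gap": finger opening in mm; "grip_force": force on a finger pad.
Only numpy, scipy, OpenCV 4.12 (cv2) and the standard library are available. Lean on these libraries where they do the work, as an engineer would, in place of code of your own. Each camera call takes 0.05 s, during which the arm holds its last target. There are 200 camera calls.

TASK

The tool trough has two recessed covers. Open the compartment whose cover has the straight bar handle: lift that cover out of its recess, slide it sideways in its channels towards the middle and set it down flat, centred on the solid deck between the two compartments. Leave the knob-handled cover seated.

Things in the scene. Friction and masses are not known exactly. Their poses are not given: they have to be found in the camera images.
- trough: Grey tool trough with aluminium C-channels along its top, fixed, turned a little; 170 (x) x 420 (y) x 112 mm high, plus a wooden ledge 75 mm deep, 40 mm high along its +x side. Origin: centre (without ledge) at table height, y along the channels, z up. Compartments centred at y = +135 and -135 mm, each with a recess 118 mm long (y), its seat 62 mm above the table, 8 mm below the deck.
- deck (a point): Centre of the solid flat deck between the compartments, on its surface, 70 mm above the table; axes as the trough. Deck 152 mm long (y). The channels leave 132 mm (x) for a cover; their inward lips, 104 mm apart, underside 106 mm and top 112 mm above the table, hold covers in: from its seat a cover must rise 8 mm to clear the recess and can rise 38 mm at most.
- bar_cover: Loose flat steel cover, 120 (x) x 108 (y) x 6 mm, about 0.35 kg, seated in either recess, axes as the trough. Origin: centre of the plate's underside. Straight dark bar handle across its middle: 70 mm long along x, 12 mm wide (y), underside 31 and top 45 mm above the origin, on two posts 30 mm either side of the middle. Grip it from above, fingers closing along y, 38 mm above the origin.
- knob_cover: The other loose steel cover, the same plate with a round knob 34 mm across, top 45 mm above the plate's underside, seated in the other recess; to be left there. Origin: centre of the plate's underside.
Mind the look-alikes: they are no part of the job. What is shaped like the bar_cover but red or yellow is not meant.

How it is judged (in metres and radians):
On the way:
1. the bar-handled cover is lifted clear of its recess (z of bar_cover in the frame of trough above 0.0715 m), for 0.1 s.
At the end, for the whole second after the job is handed in: The bar-handled cover lies flat and at rest on the deck between the channels, its centre within 20 mm of the middle of the trough's length (12 mm across); the knob-handled cover is still seated flat in its own recess, within 15 mm of where it was (y of bar_cover in the frame of trough between -0.02 and 0.02 m and x of bar_cover in the frame of trough between -0.012 and 0.012 m and z of bar_cover in the frame of trough between 0.067 and 0.073 m and angle between each of bar_cover, knob_cover's own z axis and vertical below 0.08 rad and linear speed of bar_cover below 0.02 m/s and distance of knob_cover from where it was at the start of the episode below 0.015 m and z of knob_cover in the frame of trough below 0.066 m); the robot touches nothing.
It also fails if it takes over 32 s, if anything falls off the work surface, if the arm or the gripper's body presses on something with over 40 N, if the wrist force passes 120 N, or if a joint passes its speed limit or range.

## Working session

There is one attempt and no reset: what is moved stays moved. The work goes in short steps, Python scripts to look and compute and a tool call to move; the robot and the scene stay as the last step left them, time stands still between calls to the robot, and variables do not carry over. Pictures are saved under pics/ and viewed, at most 13 in all, crops included, and the job is handed in when it is done.

Besides the shell and the picture viewer there is one more tool, called as name(argument=value, ...), one argument or row to a line, values as JSON. play_rows: Moves the arm, as the interface text tells. Its arguments: {"type":"object","properties":{"increments":{"type":"array","items":{"type":"array"}},"force":{"type":"number"}},"required":["increments"]}

```bash
mkdir -p pics
cat > h.py <<'E'
from bench import *
import numpy as np, cv2
def W(s,p): return (s["world_from_camera"]@np.r_[p,1])[:3]
def px(s,w):
    c=np.linalg.inv(s["world_from_camera"])@np.r_[w,1]; u=s["intrinsics"]@c[:3]; return u[:2]/u[2]
def save(s,n): cv2.imwrite("pics/"+n+".png",s["color"][:,:,::-1])
E
python3 - <<'E'
from h import *
for c in ["scene","side"]:
    s=snapshot(c); save(s,c)
    for q in ["trough","deck","bar_cover","knob_cover"]:
        for r in pinpoint(q,s)[:4]:
            w=W(s,r["xyz"]); print(c,q,round(r["p"],2),w.round(),px(s,w).round())
print(sense()["tcp_rot"],sense()["time"])
E
```

```text
scene trough 0.67 [501. -56.  -0.] [307. 230.]
scene trough 0.47 [ 515. -196.   68.] [244. 215.]
scene deck 0.81 [505. -62.  70.] [305. 214.]
scene bar_cover 0.98 [ 515. -198.   66.] [243. 215.]
scene bar_cover 0.74 [503. -64.  70.] [303. 213.]
scene bar_cover 0.57 [811. -21.   2.] [313. 358.]
scene bar_cover 0.56 [ 281. -245.   -0.] [241. 156.]
scene knob_cover 0.92 [492.  72.  62.] [364. 214.]
side trough 0.66 [502. -61.  -5.] [315. 292.]
side deck 0.93 [501. -62.  71.] [314. 271.]
side bar_cover 0.93 [ 283. -249.    3.] [237. 391.]
side bar_cover 0.9 [ 512. -197.   53.] [339. 324.]
side bar_cover 0.86 [815. -21.  -2.] [434. 246.]
side knob_cover 0.9 [486.  75.  63.] [290. 231.]
[-1.79996605e+02  2.73725427e-04  1.56692321e+02] 0.5
```

Run:
```python
import cv2,numpy as np
a=cv2.imread("pics/scene.png");
cv2.imwrite("pics/crop.png",cv2.resize(a[120:400,160:480],(800,700))[:600])
```

```text
(no output)
```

View pics/scene.png

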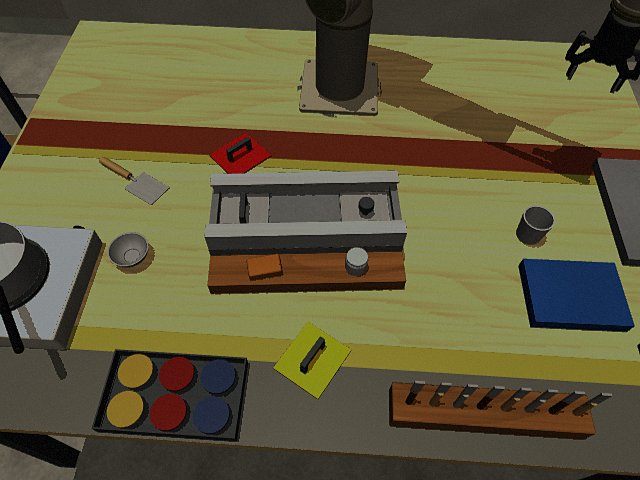

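View pics/crop.png

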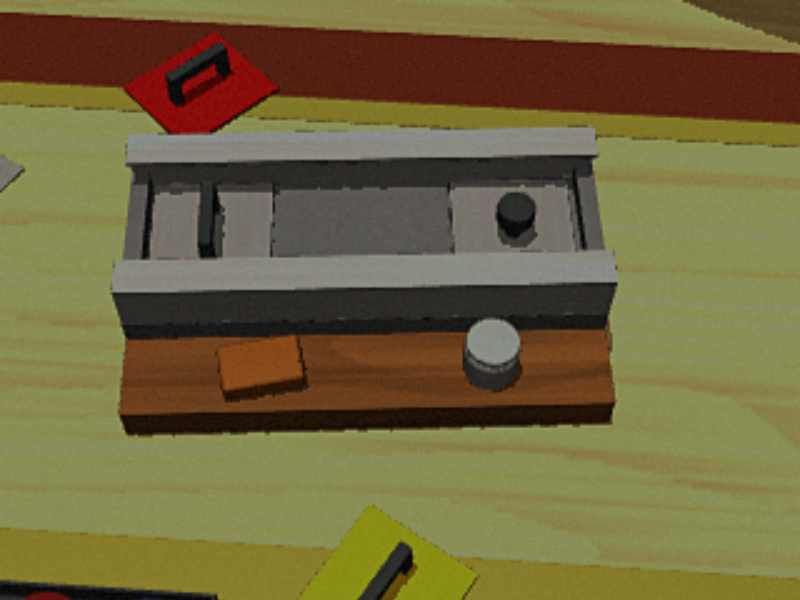

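The candidates are the red cover (240,153), the yellow cover (313,358) and the grey steel one in the trough's -y recess (243,210). The crop confirms the steel one is the bar_cover: it is not red or yellow, and it is seated in the recess. The knob cover is at (367,205).

The trough yaw is about 4.5°, so I turn +27.8° and then travel.

play_rows(
  increments=[
    [0,[0,0,-5],-0.121],
    [0,[0,0,-5],-0.121],
    [0,[0,0,-5],-0.121],
    [0,[0,0,-5],-0.122],
    [0,[-10.8,-38.4,0],0],
    [0,[-10.8,-38.4,0],0],
    [0,[-10.8,-38.4,0],0],
    [0,[-10.8,-38.4,0],0],
    [0,[-10.8,-38.4,0],0],
    [0,[-10.8,-38.4,0],0],
    [0,[-10.8,-38.4,0],0],
    [0,[-10.8,-38.4,0],0],
  ],
  force=60,
)

```text
time: 1.5
tool_pos: [347.7, 249.9, 211.8]
tcp_rot: [180.0, 0.0, -175.5]
ft_force: [1.6, 0.1, 0.3]
finger_gap: 42.6
grip_force: 0.0
```

play_rows(
  increments=[
    [0,[-10.8,-38.4,0],0],
    [0,[-10.8,-38.4,0],0],
    [0,[-10.8,-38.4,0],0],
    [0,[-10.8,-38.4,0],0],
    [0,[-10.8,-38.4,0],0],
    [0,[-10.8,-38.4,0],0],
    [0,[-10.8,-38.4,0],0],
    [0,[-10.8,-38.4,0],0],
    [0,[-10.8,-38.4,0],0],
    [0,[-10.8,-38.4,0],0],
    [0,[-10.8,-38.4,0],0],
    [0,[0,0,0],0],
  ],
)

```text
time: 2.5
tool_pos: [499.7, -166.4, 210.7]
tcp_rot: [-179.9, -0.0, -175.8]
ft_force: [0.3, 0.6, -0.4]
finger_gap: 42.8
grip_force: 0.0
```

Run:
```python
from h import *
st=sense(); print(st["time"],st["tool_pos"],st["tcp_rot"],st["finger_gap"],np.round(st["joint_pos"]))
s=snapshot("wrist"); save(s,"w1")
for q in ["deck","bar_cover","knob_cover","trough"]:
    for r in pinpoint(q,s)[:3]:
        w=W(s,r["xyz"]); print(q,round(r["p"],2),w.round(1),px(s,w).round())
for r in find_in("bar_cover",s)[:2]: print(r["p"],W(s,r["xyz"]).round(1))
```

```text
2.5 [ 499.7228819  -166.38626733  210.65973267] [-1.79883188e+02 -4.51108353e-02 -1.75786409e+02] 42.84640679547757 [ -24.   -4.   95.   -0.   89. -118.]
deck 0.76 [506.2 -59.5  67.4] [450. 234.]
bar_cover 0.91 [ 518.1 -197.7   63.2] [283. 234.]
knob_cover 0.79 [490.4  73.9  57.3] [606. 223.]
trough 0.87 [502.4 -61.3  -2.8] [428. 209.]
0.96 [808.3 -67.4   6.1]
0.71 [ 343.4 -248.1    5.5]
```

View pics/w1.png

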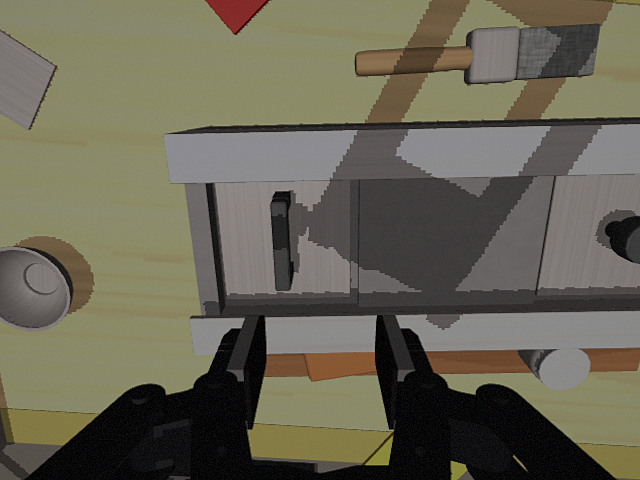

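The bar handle runs from (281,195) to (284,288) on the steel plate. The deck is between columns 358 and 552, and the knob is at the right edge. Next I turn these pixels into positions.

```bash
cat >> h.py <<'E'
def at(s,u,v,z):
    T=s["world_from_camera"]; d=T[:3,:3]@np.linalg.inv(s["intrinsics"])@[u,v,1]; o=T[:3,3]; return o+d*(z-o[2])/d[2]
E
python3 - <<'E'
from h import *
s=snapshot("wrist"); st=sense(); print(st["time"],st["tool_pos"].round(1) if hasattr(st["tool_pos"],'round') else st["tool_pos"],st["tcp_rot"])
import cv2; g=cv2.imread("pics/w1.png"); print(np.abs(g[:,:,::-1].astype(int)-s["color"]).mean())
save(s,"w2"); cv2.imwrite("pics/w2c.png",cv2.resize(s["color"][110:370,150:500,::-1],None,fx=2.25,fy=2.25,interpolation=cv2.INTER_CUBIC))
E
```

```text
2.85 [ 499.  -159.2  212. ] [-1.79989922e+02  3.76770904e-02 -1.75430223e+02]
6.725529513888889
```

View pics/w2c.png

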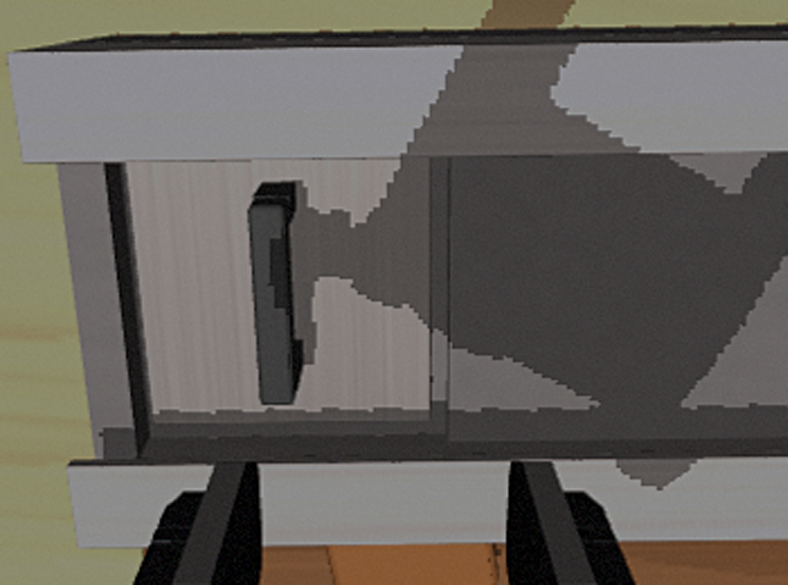

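The handle top has crop corners (250,205), (285,207), (262,403) and (293,403). The inner lip edges are at rows 162 to 152 (far) and 463 to 459 (near).

Run:
```python
from h import *
s=snapshot("wrist"); st=sense(); print(st["tool_pos"],st["tcp_rot"])
P=lambda u,v,z: at(s,150+(u+.5)/2.25-.5,110+(v+.5)/2.25-.5,z)
hc=[P(*c,107) for c in [(250,205),(285,207),(262,403),(293,403)]]
print(np.round(hc,1),np.mean(hc,0))
A,B=P(22,162,112),P(788,152,112); C,D=P(68,463,112),P(788,459,112)
O,Q=P(10,52,112),P(78,547,112)
for a,b in [(A,B),(C,D)]:
    d=b-a; print(a,b,"yaw",np.degrees(np.arctan2(-d[0],d[1])))
print("ends",O,Q,(O+Q+A+C)/4)
```

```text
[ 499.00036733 -159.23640493  212.02335474] [-1.79985157e+02  4.09876928e-02 -1.75429533e+02]
[[ 480.7 -203.6  107. ]
 [ 480.5 -192.5  107. ]
 [ 548.9 -197.4  107. ]
 [ 548.1 -186.8  107. ]] [ 514.56301806 -195.06792081  107.        ]
[ 471.62471653 -272.76409869  112.        ] [450.27342569 -40.15778272 112.        ] yaw 5.244570811334117
[ 574.29537675 -262.18709816  112.        ] [553.47346206 -16.97178318 112.        ] yaw 4.853501531431234
ends [ 439.27015252 -274.6758835   112.        ] [ 607.5711133  -259.76830608  112.        ] [ 523.19033978 -267.34884661  112.        ]
```

play_rows(
  increments=[
    [0,[-6.4,-18.5,0],-0.008],
    [0,[-6,-18.6,0],0],
    [0,[0,0,25],0],
    [0,[0,0,25],0],
    [0,[0,0,20],0],
    [0,[0,0,20],0],
    [0,[0,0,15],0],
    [0,[0,0,12],0],
    [0,[0,0,8],0],
    [0,[0,0,6],0],
    [0,[0,0,0],0],
    [0,[0,0,0],0],
  ],
)

```text
time: 3.9
tool_pos: [514.7, -196.2, 81.2]
tcp_rot: [-180.0, 0.0, -175.0]
ft_force: [-0.2, -0.9, 1.2]
finger_gap: 42.4
grip_force: 0.0
```

Run:
```python
from h import *
s=snapshot("wrist"); save(s,"w3"); st=sense(); print(st["tool_pos"],st["tcp_rot"],st["ft_force"])
```

```text
[ 515.01259021 -196.47259144   81.59082772] [-1.79955753e+02  6.98827540e-02 -1.75050182e+02] [-0.36307597 -0.58890203  0.11337866]
```

View pics/w3.png

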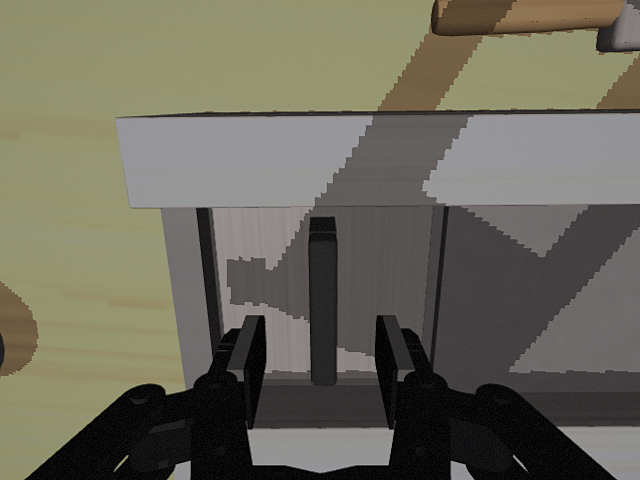

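The bar at column 323 is centred between the pads (265 and 376). I'll close on it and lift 20 mm.

play_rows(
  increments=[
    [-1,[0,0,0],0],
    [-1,[0,0,0],0],
    [-1,[0,0,0],0],
    [-1,[0,0,0],0],
    [-1,[0,0,0],0],
    [-1,[0,0,0],0],
    [-1,[0,0,0],0],
    [-1,[0,0,0],0],
  ],
  force=60,
)

```text
time: 4.62
tool_pos: [514.3, -196.3, 80.6]
tcp_rot: [-180.0, -0.0, -175.1]
ft_force: [0.0, -0.5, -0.1]
finger_gap: -0.3
grip_force: 0.0
```

play_rows(
  increments=[
    [-1,[0,0,-3],0],
    [-1,[0,0,-5],0],
    [-1,[0,0,-5],0],
    [-1,[0,0,-5],0],
    [-1,[0,0,-3],0],
    [-1,[0,0,0],0],
    [-1,[0,0,0],0],
  ],
)

```text
time: 5.2
tool_pos: [514.6, -196.4, 102.0]
tcp_rot: [-180.0, 0.0, -175.1]
ft_force: [-0.2, -0.8, -0.1]
finger_gap: 0.1
grip_force: 0.0
```

Run:
```python
from h import *
s=snapshot("wrist"); save(s,"w4"); st=sense(); print(st["tool_pos"],st["tcp_rot"],st["ft_force"],st["finger_gap"],st["grip_force"])
```

```text
[ 514.39331018 -196.27233043  101.64964311] [-1.79993741e+02  9.28578820e-03 -1.75062405e+02] [-0.20622939 -0.0622884   0.43747227] 0.47343491897655016 0.0
```

View pics/w4.png

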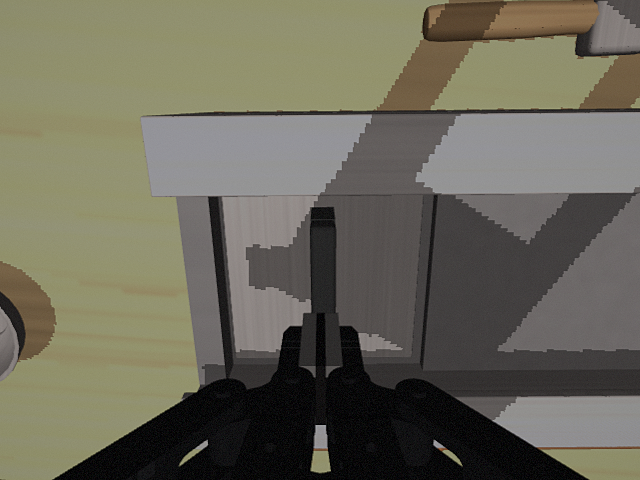

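The fingers shut to 0 mm without gripping, and the bar stayed seated at (323,210…). I'll check where the bar really is relative to the tool.

Run:
```python
from h import *
s=snapshot("wrist"); st=sense(); t=np.array(st["tool_pos"])
print("cam",s["world_from_camera"].round(3)); print("tcp px",px(s,t),"grasp px",px(s,t+[0,0,19]))
T=s["world_from_camera"]
print("w4 bar far end z107",at(s,323,221,107),at(s,323,221,87))
# w3 pose: camera shifted down 20
T3=T.copy(); T3[2,3]-=20.0; s3=dict(s,world_from_camera=T3)
for z in (107,97,87): print(z,"w3 ends",at(s3,323,235,z),at(s3,324,385,z),"width",np.linalg.norm(at(s3,310,300,z)-at(s3,336,300,z)))
for c in ["side","scene"]:
    q=snapshot(c); save(q,c+"5"); u=px(q,t); print(c,u, "bar ends",px(q,[480.6,-198,107]),px(q,[548.5,-192,107]))
    y,x=int(u[1]),int(u[0]); cv2.imwrite("pics/"+c+"5c.png",cv2.resize(q["color"][y-75:y+75,x-100:x+100,::-1],None,fx=4,fy=4,interpolation=cv2.INTER_CUBIC))
```

```text
cam [[-8.50000e-02  9.41000e-01  3.27000e-01  4.29245e+02]
 [ 9.96000e-01  8.00000e-02  2.80000e-02 -2.04154e+02]
 [ 0.00000e+00  3.28000e-01 -9.45000e-01  2.83889e+02]
 [ 0.00000e+00  0.00000e+00  0.00000e+00  1.00000e+00]]
tcp px [321.74391058 291.25044863] grasp px [321.89664292 309.49270347]
w4 bar far end z107 [ 477.3603529  -198.80810338  107.        ] [ 482.8005699  -198.20364574   87.        ]
107 w3 ends [ 477.67809823 -198.90984346  107.        ] [ 548.98135674 -192.22653992  107.        ] width 10.97192245664372
97 w3 ends [ 480.76521508 -198.57557179   97.        ] [ 556.61329161 -191.46627932   97.        ] width 11.671264842763069
87 w3 ends [ 483.85233192 -198.24130012   87.        ] [ 564.24522648 -190.70601873   87.        ] width 12.370607228882424
side [340.52282728 309.34137437] bar ends [324.4953395  312.89228987] [356.28240513 301.49034478]
scene [242.41212441 205.10221709] bar ends [243.50369414 191.34774791] [241.7004482  216.47420931]
```

View pics/side5c.png

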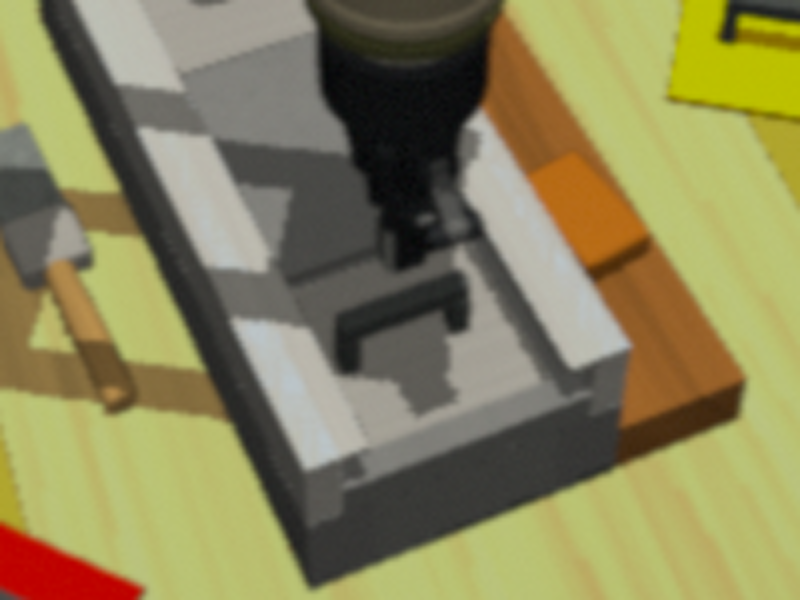

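In the side view the bar's top edge is at crop (400,300). The closed fingertips are at about (400,266), above the bar, so the real fingertips sit higher than the reported TCP. I'll work out by how much.

Run:
```python
from h import *
t=np.array(sense()["tool_pos"]); print(t)
w=snapshot("wrist"); q=snapshot("side"); c=snapshot("scene")
for h in range(0,45,5): print(h,px(w,t+[0,0,h]).round(1),px(q,t+[0,0,h]).round(1),px(c,t+[0,0,h]).round(1))
a=w["color"][200:480,200:440,::-1]; b=q["color"][265:335,300:380,::-1]
cv2.imwrite("pics/pair.png",np.hstack([cv2.resize(a,(480,560)),cv2.resize(b,(320,280)).repeat(2,0)[:560]]))
g=w["color"].astype(int).sum(2); print(g[295:330:2,316:326:3])
```

```text
[ 514.10210518 -196.10931975  101.20573075]
0 [321.6 291.8] [340.5 309.4] [242.5 205.1]
5 [321.6 296.3] [340.5 307.9] [242.2 203.7]
10 [321.6 301. ] [340.5 306.4] [241.9 202.3]
15 [321.7 305.9] [340.5 304.8] [241.6 200.9]
20 [321.7 311.1] [340.5 303.3] [241.3 199.5]
25 [321.8 316.6] [340.6 301.8] [241.1 198.1]
30 [321.8 322.4] [340.6 300.2] [240.8 196.6]
35 [321.9 328.5] [340.6 298.7] [240.5 195.2]
40 [321.9 335. ] [340.6 297.1] [240.2 193.7]
[[123 102 103 106]
 [117 114 126 110]
 [106 118 115 116]
 [118 111 116  97]
 [118 120 104 112]
 [116 119 120 114]
 [115 110 117 108]
 [117 104 112  98]
 [104 121 126 106]
 [ 81  10  14  95]
 [ 86   8  12 120]
 [108  10  23 114]
 [108  19  18  90]
 [ 60  18  21  88]
 [ 72  14  38 110]
 [ 66  10   9  93]
 [ 77  15  26 100]
 [ 62  25  23 101]]
```

View pics/pair.png

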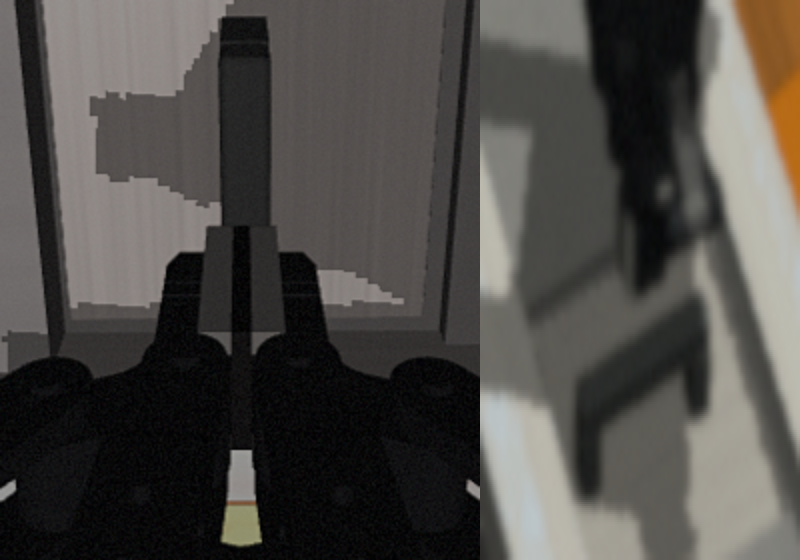

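The real fingertips are about 30 mm above the reported TCP: 27–38 mm from the pictures, and at least 26 mm because the fingers shut above the bar. I'll reopen, go down to TCP z≈51 in two steps and watch the force.

play_rows(
  increments=[
    [0,[0,0,0],0],
    [0,[0,0,0],0],
    [0,[0,0,0],0],
    [0,[0,0,0],0],
    [0,[0,0,10],0],
    [0,[0,0,10],0],
    [0,[0,0,8],0],
    [0,[0,0,6],0],
    [0,[0,0,4],0],
    [0,[0,0,0],0],
  ],
)

```text
time: 6.38
tool_pos: [513.3, -195.7, 61.8]
tcp_rot: [179.9, -0.1, -175.1]
ft_force: [-0.2, 0.0, 0.1]
finger_gap: 42.3
grip_force: 0.0
```

play_rows(
  increments=[
    [0,[0,0,4],0],
    [0,[0,0,4],0],
    [0,[0,0,4],0],
    [0,[0,0,0],0],
    [0,[0,0,0],0],
  ],
)

```text
time: 6.8
tool_pos: [514.2, -196.1, 51.3]
tcp_rot: [180.0, -0.0, -175.1]
ft_force: [-0.2, 0.8, 0.1]
finger_gap: 43.0
grip_force: 0.0
```

play_rows(
  increments=[
    [-1,[0,0,0],0],
    [-1,[0,0,0],0],
    [-1,[0,0,0],0],
    [-1,[0,0,0],0],
    [-1,[0,0,0],0],
    [-1,[0,0,0],0],
    [-1,[0,0,0],0],
    [-1,[0,0,0],0],
  ],
)

```text
time: 7.47
tool_pos: [514.7, -196.4, 52.1]
tcp_rot: [-180.0, 0.0, -175.1]
ft_force: [-0.7, 0.9, 5.8]
finger_gap: 10.5
grip_force: 61.5
```

It is gripped (gap 10.5 mm, 61 N). I'll lift 20 mm.

play_rows(
  increments=[
    [-1,[0,0,-3],0],
    [-1,[0,0,-5],0],
    [-1,[0,0,-5],0],
    [-1,[0,0,-5],0],
    [-1,[0,0,-2],0],
    [-1,[0,0,0],0],
    [-1,[0,0,0],0],
  ],
)

```text
time: 8.05
tool_pos: [514.4, -196.3, 71.7]
tcp_rot: [-180.0, 0.0, -175.1]
ft_force: [-0.3, -0.4, -3.3]
finger_gap: 10.6
grip_force: 60.4
```

Run:
```python
from h import *
s=snapshot("wrist"); save(s,"w6"); st=sense(); print(st["tool_pos"],st["ft_force"],st["finger_gap"],st["grip_force"])
q=snapshot("side")
b=q["color"][245:345,280:400,::-1]
cv2.imwrite("pics/pair2.png",np.hstack([cv2.resize(s["color"][:,:,::-1],(400,300)),cv2.resize(b,(360,300))]))
```

```text
[ 514.28005219 -196.18808901   71.48363052] [ 0.41867426  0.27847872 -3.3128676 ] 10.042848935441267 60.42191505432129
```

View pics/pair2.png

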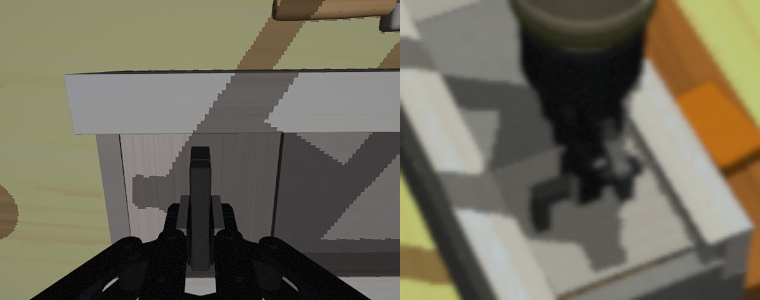

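The cover is lifted level (bar in the pads, -3.3 N weight). I'll slide 136 mm along tool +y and then lower 11.5 mm.

play_rows(
  increments=[
    [-1,[0,8,0],0],
    [-1,[0,15,0],0],
    [-1,[0,18,0],0],
    [-1,[0,18,0],0],
    [-1,[0,18,0],0],
    [-1,[0,18,0],0],
    [-1,[0,18,0],0],
    [-1,[0,14,0],0],
    [-1,[0,9,0],0],
    [-1,[0,0,0],0],
    [-1,[0,0,0],0],
    [-1,[0,0,0],0],
  ],
)

```text
time: 9.15
tool_pos: [502.7, -61.0, 71.7]
tcp_rot: [-180.0, 0.0, -175.1]
ft_force: [0.2, 0.3, -3.1]
finger_gap: 10.4
grip_force: 60.4
```

Run:
```python
from h import *
s=snapshot("wrist"); save(s,"w7"); st=sense(); print(st["tool_pos"],st["tcp_rot"],st["ft_force"],st["finger_gap"],st["grip_force"])
for n in ["scene","wrist","side"]:
    q=snapshot(n)
    for k in ["bar_cover","deck","knob_cover"]:
        for r in pinpoint(k,q)[:2]: print(n,k,round(r["p"],2),W(q,r["xyz"]).round(1))
```

```text
[502.73853553 -61.33919514  71.66307066] [-1.79977156e+02  7.98341445e-03 -1.75086490e+02] [-0.22439165 -0.04703958 -4.46775985] 10.565653666022385 60.41013479232788
scene bar_cover 0.79 [ 2.836e+02 -2.480e+02  1.000e-01]
scene bar_cover 0.73 [810.6 -23.5   4.2]
wrist bar_cover 0.77 [505.1 -62.9  80.7]
wrist knob_cover 0.65 [492.7  72.5  63.5]
side bar_cover 0.88 [ 282.2 -247.7    1.2]
side bar_cover 0.81 [ 8.125e+02 -2.470e+01 -2.000e-01]
side knob_cover 0.78 [487.   74.4  59.3]
```

View pics/w7.png

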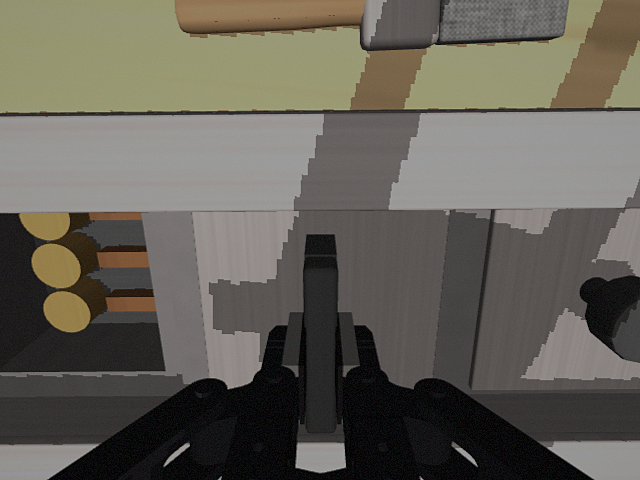

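The plate (columns 193–450) is centred on the deck (143–494) to about 1 mm. I'll lower, release and rise.

play_rows(
  increments=[
    [-1,[0,0,4],0],
    [-1,[0,0,4],0],
    [-1,[0,0,2],0],
    [-1,[0,0,1],0],
    [-1,[0,0,0.5],0],
    [-1,[0,0,0],0],
    [-1,[0,0,0],0],
    [-1,[0,0,0],0],
  ],
)

```text
time: 10.47
tool_pos: [502.7, -60.7, 60.2]
tcp_rot: [-180.0, 0.0, -175.1]
ft_force: [-1.3, 0.1, -1.7]
finger_gap: 10.4
grip_force: 60.7
```

play_rows(
  increments=[
    [-1,[0,0,0.5],0],
    [-1,[0,0,0],0],
    [0,[0,0,0],0],
    [0,[0,0,0],0],
    [0,[0,0,0],0],
    [0,[0,0,0],0],
    [0,[0,0,-10],0],
    [0,[0,0,-20],0],
    [0,[0,0,-25],0],
    [0,[0,0,-25],0],
    [0,[0,0,-25],0],
    [0,[0,0,-25],0],
  ],
)

```text
time: 11.47
tool_pos: [502.7, -60.7, 191.7]
tcp_rot: [-180.0, 0.0, -175.1]
ft_force: [0.8, -0.1, -0.6]
finger_gap: 42.3
grip_force: 0.0
```

play_rows(
  increments=[
    [0,[0,0,-20],0],
    [0,[0,0,0],0],
    [0,[0,0,0],0],
  ],
)

```text
time: 11.72
tool_pos: [503.9, -61.0, 212.0]
tcp_rot: [-179.9, 0.2, -175.1]
ft_force: [-0.2, 1.0, -0.6]
finger_gap: 42.8
grip_force: 0.0
```

Run:
```python
from h import *
s=snapshot("wrist"); save(s,"w8"); st=sense(); print(st["time"],st["tool_pos"],st["ft_force"],st["finger_gap"])
for k in ["bar_cover","deck","knob_cover"]:
    for r in pinpoint(k,s)[:1]: print(k,round(r["p"],2),W(s,r["xyz"]).round(1))
```

```text
11.7667 [502.93678329 -60.81850185 210.26942323] [-0.71704057  0.37113544 -0.22056005] 42.41184328541564
bar_cover 0.94 [ 8.092e+02 -2.310e+01 -4.000e-01]
knob_cover 0.85 [489.2  74.5  62.6]
```

View pics/w8.png

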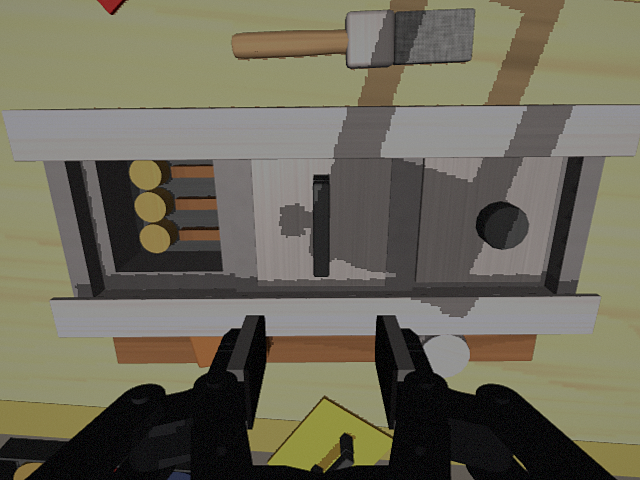

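The cover lies flat and centred on the deck (bar at (321,225), plate 253–388, deck 217–420). The knob cover at (502,225) is still seated, and the gripper is clear.

```bash
python3 -c "
from bench import *
print(hand_in())"
```

```text
the job is handed in; nothing more can be done
None
```

The bar-handled cover now lies flat and centred on the deck, the knob-handled cover is still seated, and I handed the job in at about 11.8 s; the hand-in returned no verdict.

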